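# Turn over the hot stamping die with the spatula

## Robot

A 7-joint arm with a two-finger parallel gripper is mounted at the origin on the work surface. World frame = base frame: x ahead of the robot, y to its left, z up, the work surface at z = 0. Lengths are in m, angles in rad, forces in N, time in s.
With the tool pointing down it reaches from about 0.4 to 0.85 m from the base axis. Payload 4.4 kg.
Tool frame: the origin (TCP) lies at the very end of the fingers, on their centre line; the grasp point (between the pads) lies 19 mm behind it; z points along the fingers, y is the line along which they close (so a half turn about z gives the same grasp; the last joint's range is limited). The gripper opens to 94 mm and grips with 3 to 60 N. Pads are 16 mm wide; open, the fingers measure 119 mm over their backs; the gripper's body (75 mm by 177 mm) begins 78 mm behind the grasp point.
Start: joints at [1.166, 0.628, 0.038, 1.517, -0.027, 0.996, -0.02], TCP at [0.216, -0.613, 0.205] pointing down, gripper open.
Joint ranges: [-3.06, 3.06], [-0.37, 2.12], [-1.25, 1.32], [0.18, 2.47], [-1.1, 4.24], [0.23, 1.98], [-2.94, 2.94]. Speed limits (rad/s): [2.57, 2.57, 3.14, 3.14, 3.14, 3.14, 3.14].

## Interface

Orientations are given as a 3x3 rotation matrix whose columns are the frame's x, y, z axes.
In Python, from station import ctrl, vision gives the robot as it stands.
- The arm moves only by the tool apply_moves, never from a script. Its argument "motion" is a list of rows, each an object with "slide": the shift along the tool's x, y, z in cm, a list of three; "yaw": the turn about the tool's z in rad. In form: [{"slide": [x, y, z], "yaw": yaw}, ...]. A call has exactly 10 rows; each row shifts and turns the commanded pose from where the row before left it, along the tool's axes as they then stand; what a row does not reach is not made up. A row lasts 1/10 s, in which the tool goes at most 50 mm and 8.59 degrees, less where a joint would pass 70% of its speed; a pose out of reach is approached as far as the arm can. A call is refused whole if a number of a shift passes 5 or a number of a turn 0.15, either way. A call with a gripper value outside its range is refused whole. "gripper" is the closure in counts, from 0 (fully open) to 255 (shut), set as the call begins (left out, the last holds). The fingers move at their own pace and stop on an object; the grip force is fixed at half the most. Time passes only in rows, so rows that do not move let the fingers close, or fill a call up. It gives the time, the measured TCP pose, the force, the opening and the grip force at its end, in the units of the state.
- ctrl.sense(): the state, without advancing time (a new reading comes with each control period).
- vision.grab_frame(name): name is "side" or "top"; returns a dict with "img" (420x560x3 uint8, blue, green, red), "camera_matrix" (3x3 intrinsics, pixels), "distortion" ([k1, k2, p1, p2, k3] as OpenCV has them; the pictures are not rectified), "origin" and "attitude" of the camera in the world. Camera axes: x right, y down, z forward; pixel columns grow to the right and rows downward; lengths in m; the calibration is good to about 2 mm. A picture is of the moment at which its call begins. There is no depth.
- ctrl.finish_job(): hands the job in; it is judged then, once.
Trained networks look in the newest picture that a camera, given by its name, has taken for a name from the list of things; names that differ only in an ending like _2 or _b are one class to them, and where a whole thing is asked for, a point or a joint stands for the part that bears it (a point fixed in the world has none). Each returns a list of dicts, best first, with "confidence" (0 to 1); they miss things now and then, are a little off and sometimes report something else, mostly with a low value. They report only what shows in the picture. A call takes as long as a camera call. They do not tell look-alikes from the thing itself.
- vision.spot_in(query, camera): "location" ([x, y, z] in m, in the coordinates of the camera as it stood for that picture, good to about 4 mm: the middle of the surface that is visible of it).
- vision.pinpoint(query, camera): "location" ([x, y, z] in m, in the coordinates of the camera as it stood for that picture, good to about 4 mm: a listed point, or the origin of a listed thing).
The state is a dict: "t": time; "joint_positions": joint angles; "qvel": joint speeds; "joint_efforts": joint torques, N m; "eef_pos": TCP position; "tcp_rot": TCP orientation; "force": force on the tool from outside, world axes, zero at the start; "moment": the same for the moment, N m; "grip_width": opening from 0.0 (shut) to 1.0 (fully open); "grasp_force": force on a finger pad.
Only numpy, scipy, OpenCV 4.12 (cv2) and the standard library are available. Lean on these libraries where they do the work, as an engineer would, in place of code of your own. Each camera call takes 0.05 s, during which the arm holds its last target. There are 200 camera calls.

## Task

The brass stamping die has just come out of the foil press and lies face down on the iron plate, too hot to touch. Take the spatula from its rest and turn the die over with it, so that the die lies flat on the iron plate with its raised hat design facing up; then lay the spatula back in its rest, blade in the tray and handle in the notch. Keep the gripper and arm off the hot die, do not let it drop off the plate, and leave the matchbox, bottle and tin where they are.

Things in the scene. Friction and masses are not known exactly. Their poses are not given: they have to be found in the camera images.
- die: Square brass die, 0.19 kg: plate 64 x 64 x 5 mm, on its face a design (frame 46 x 46 mm, hat inside) 3 mm proud. Starts face down on the design: its 9 mm margin overhangs all round, 3 mm gap below. Origin: centre of the design's outer surface (8 mm above the iron plate once turned over); z from face to plain back (up at the start, down when turned over); x, y parallel to the edges.
- plate: Fixed cast-iron plate on feet, 220 (x) x 200 (y) mm, flat top without a rim, 60 mm above the bench. The top slab is 18 mm thick, the ribs under it are set in 25 mm. A die levered up at one edge turns about its far edge on this surface without sliding. Origin: on the bench under its centre; z up.
- spatula: Cranked spatula, 0.12 kg, lying in its rest. Stiff flat steel blade 70 x 55 x 1.5 mm (x -35 to 35); behind it a crank rises to a straight wooden handle (x -180 to -65), 20 mm wide, 18 mm high, parallel to the blade, its centre line 38 mm above the blade's underside. Origin: centre of the blade's underside; x from the handle to the blade's front edge, z up.
- spatula_edge (a point): Middle of the blade's front edge, underside (35 mm ahead of the spatula's origin).
- spatula_grip (a point): Good place to grip, on the handle's centre line (95 mm behind and 38 mm above the spatula's origin); pinch across the 20 mm width. Axes as the spatula's.
- spatula_butt (a point): Point on the handle's centre line near its rear end (160 mm behind and 38 mm above the spatula's origin); it lies in the notch when the spatula is in its rest.
- rest: Fixed metal tray, x -185 to 60 mm, 94 mm wide, floor 3 mm above the bench, edges folded up to 9 mm. 160 mm behind the origin stands an upright, 6 mm thick, with a notch 36 mm wide for the handle: notch floor 32 mm, cheeks 51 mm above the bench. Origin on the bench; z up. In place, the spatula's origin is 3 mm above this origin, x axes agree.
- matchbox: Bystander: large matchbox 66 x 112 x 24 mm, loose on the bench. Origin: centre of its underside.
- spray_bottle: Bystander: clear plastic bottle, diameter 58 mm, height 160 mm, loose. Origin: centre of its underside.
- wax_tin: Bystander: round steel tin, diameter 77 mm, height 34 mm, loose. Origin: centre of its underside.
Mind the look-alikes: they are no part of the job. What is shaped like the spatula but pink is not meant. Of the things shaped like the die, the brass one is meant.

How it is judged:
On the way, in this order (a step that is already met when the one before it is completed fails the run):
1. the spatula is taken out of its rest (z of spatula in the frame of rest above 0.04 m), for 0.2 s.
2. the die is tipped up by the spatula (angle between die's own z axis and vertical between 0.35 and 2.6 rad and contact force between die and spatula above 0.1 N), for 0.02 s.
3. the die lies turned over on the iron plate, design up (angle between die's own z axis and vertical above 3.05 rad and linear speed of die below 0.03 m/s and z of die in the frame of plate between 0.06 and 0.071 m), for 0.2 s.
At the end, for the whole second after the job is handed in: Die at rest flat on the iron plate, design up (within 0.09 rad; origin 65 to 71 mm above bench). Spatula released, at rest in its rest: tilt under 0.1 rad, blade on tray floor (origin under 9 mm up, within 20 mm sideways, -40 to 30 mm lengthwise), butt in the notch (18 mm sideways, 34 to 50 mm up) (angle between die's own z axis and vertical above 3.05 rad and z of die in the frame of plate between 0.065 and 0.071 m and linear speed of each of die, spatula below 0.02 m/s and z of spatula in the frame of rest below 0.009 m and angle between spatula's own z axis and vertical below 0.1 rad and x of spatula in the frame of rest between -0.04 and 0.03 m and y of spatula in the frame of rest between -0.02 and 0.02 m and y of spatula_butt in the frame of rest between -0.018 and 0.018 m and z of spatula_butt in the frame of rest between 0.034 and 0.05 m); the robot touches nothing.
It fails at once if the gripper or arm touches the hot die (contact force between die and the fingers above 0.3 N or contact force between die and the arm above 0.3 N).
It fails at once if the die drops off the iron plate (height (world z) of die below 0.05 m).
It fails at once if a bystander is pushed away (distance of any of matchbox, spray_bottle, wax_tin from where it was at the start of the episode above 0.03 m).
It also fails if it takes over 58 s, if anything falls off the work surface, if the arm or the gripper's body presses on something with over 40 N, if the wrist force passes 120 N, or if a joint passes its speed limit or range.

## Working session

There is one attempt and no reset: what is moved stays moved. The work goes in short steps, Python scripts to look and compute and a tool call to move; the robot and the scene stay as the last step left them, time stands still between calls to the robot, and variables do not carry over. Pictures are saved under pics/ and viewed, at most 10 in all, crops included, and the job is handed in when it is done.

Besides the shell and the picture viewer there is one more tool, called after ">>>" as a command line: name --argument value ..., lists and objects as JSON in quotes. apply_moves: Moves the arm, as the interface text tells. Its arguments: {"type":"object","properties":{"motion":{"type":"array","items":{"type":"object","properties":{"slide":{"type":"array","items":{"type":"number"}},"yaw":{"type":"number"}}}},"gripper":{"type":"number"}},"required":["motion"]}

```bash
mkdir -p pics
cat > h.py <<'E'
import numpy as np, cv2
from station import ctrl, vision
def loc(q,cam,f,fn=None):
    R=np.array(f["attitude"]);o=np.array(f["origin"])
    return [(round(d["confidence"],2),(R@np.array(d["location"])+o).round(4).tolist(),
      cv2.projectPoints(np.array([d["location"]],float),np.zeros(3),np.zeros(3),np.array(f["camera_matrix"]),np.array(f["distortion"]))[0].ravel().round().tolist()) for d in (fn or vision.pinpoint)(q,cam)]
E
python3 - <<'E'
from h import *
ims=[]
for c in("top","side"):
    f=vision.grab_frame(c);cv2.imwrite(f"pics/{c}0.png",f["img"])
    print(c,np.array(f["origin"]).round(3),np.array(f["attitude"]).round(3).tolist(),f["camera_matrix"])
    for q in("die","plate","spatula","spatula_edge","spatula_grip","spatula_butt","rest","matchbox","spray_bottle","wax_tin"):
        print(q,loc(q,c,f))
s=ctrl.sense();print(s["t"],s["eef_pos"],np.array(s["tcp_rot"]).round(3).tolist(),s["force"])
E
```

```text
top [0.394 0.021 1.133] [[-0.013, -0.982, 0.191], [-1.0, 0.01, -0.02], [0.017, -0.191, -0.981]] [[416.95701488   0.         282.7584496 ]
 [  0.         416.95701488 216.68206493]
 [  0.           0.           1.        ]]
die [(0.96, [0.5798, -0.1629, 0.0593], [345.0, 225.0]), (0.93, [0.442, -0.1996, 0.0003], [356.0, 278.0])]
plate [(0.62, [0.6352, -0.1489, 0.0006], [335.0, 209.0]), (0.52, [0.4057, -0.4476, -0.0024], [445.0, 289.0])]
spatula [(0.92, [0.6534, 0.2012, -0.0], [210.0, 204.0]), (0.84, [0.8247, 0.1411, 0.0082], [232.0, 144.0]), (0.2, [0.4085, -0.4463, 0.0015], [445.0, 288.0])]
spatula_edge [(0.95, [0.8133, 0.1686, 0.0129], [222.0, 148.0]), (0.65, [0.6844, 0.2096, -0.0004], [207.0, 193.0])]
spatula_grip [(0.93, [0.8715, 0.0493, 0.0239], [264.0, 127.0]), (0.68, [0.5575, 0.1826, 0.0387], [214.0, 236.0])]
spatula_butt [(0.9, [0.4886, 0.1756, 0.0392], [216.0, 262.0]), (0.61, [0.9023, -0.0104, 0.0144], [285.0, 118.0])]
rest [(0.86, [0.6381, 0.2055, -0.0015], [208.0, 209.0])]
matchbox [(0.81, [0.4069, -0.4437, 0.0021], [444.0, 289.0])]
spray_bottle [(0.95, [0.6593, 0.4454, -0.00
[... 921 characters left out ...]
0.5584, 0.1904, 0.0456], [273.0, 263.0])]
spatula_butt [(0.85, [0.4924, 0.1788, 0.0406], [298.0, 268.0]), (0.69, [0.9021, -0.0089, 0.0125], [199.0, 204.0]), (0.35, [0.6624, 0.4476, 0.0069], [192.0, 335.0])]
rest [(0.66, [0.6462, 0.2058, 0.0035], [242.0, 270.0]), (0.39, [0.5593, 0.1921, 0.0447], [273.0, 264.0])]
matchbox [(0.67, [0.4111, -0.4402, -0.001], [376.0, 168.0]), (0.36, [0.6612, 0.4465, 0.0026], [193.0, 336.0])]
spray_bottle [(0.75, [0.6604, 0.4461, 0.004], [193.0, 336.0])]
wax_tin [(0.77, [0.661, -0.4719, 0.0012], [314.0, 152.0])]
1.1 [ 0.21606501 -0.61304861  0.2054877 ] [[0.943, 0.332, 0.0], [0.332, -0.943, -0.0], [0.0, 0.0, -1.0]] [ 9.30138847e-05 -3.93874719e-01  5.98077567e-01]
```

```bash
ls -la; ls pics
```

```text
total 16
drwxr-xr-x  3 agent agent 4096 Dec  1 15:47 .
drwxr-xr-x 23 root  root  4096 Dec  1 15:47 ..
-rw-r--r--  1 agent agent  430 Dec  1 15:47 h.py
drwxr-xr-x  2 agent agent 4096 Dec  1 15:47 pics
side0.png
top0.png
```

Run:
```python
import cv2,numpy as np
a=cv2.imread("pics/top0.png");
c=cv2.resize(a[105:305,190:390],None,fx=3,fy=3,interpolation=cv2.INTER_CUBIC);cv2.imwrite("pics/crop0.png",c)
```

```text
(no output)
```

View pics/top0.png

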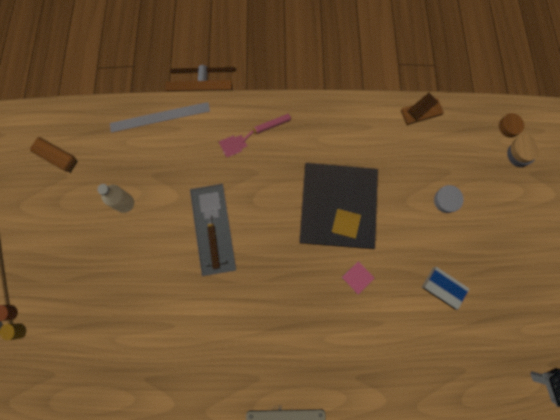

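View pics/crop0.png

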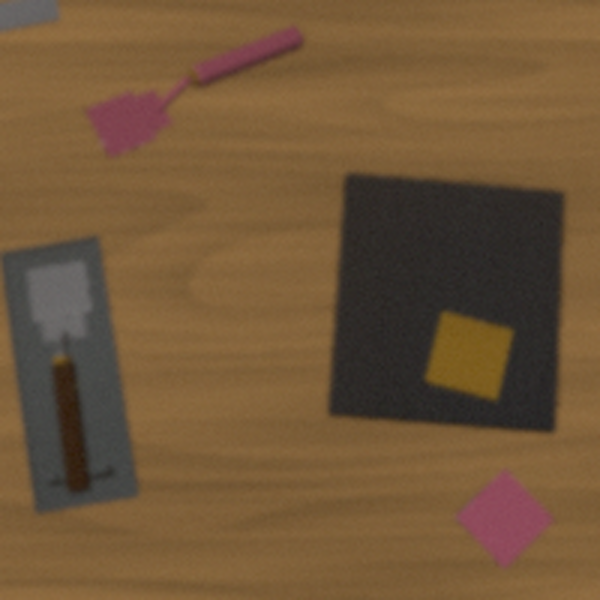

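View pics/side0.png

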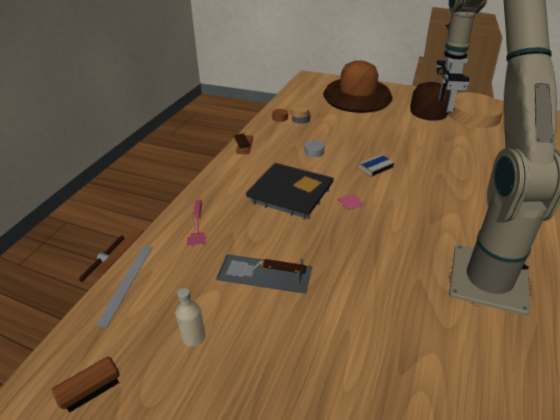

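Spatulas: the steel/wood one in the tray at (210,204), and a pink one at (232,144). The steel one is meant. Dies: the brass one on the iron plate at (346,224), and a pink one on the bench at (358,278). The brass one is meant, as the enlarged crop confirms. Next I work out the exact poses.

```bash
cat >> h.py <<'E'
def toplane(px,f,z):
    p=cv2.undistortPoints(np.array(px,float).reshape(-1,1,2),np.array(f["camera_matrix"]),np.array(f["distortion"])).reshape(-1,2)
    d=np.c_[p,np.ones(len(p))]@np.array(f["attitude"]).T; o=np.array(f["origin"])
    return (o+d*((z-o[2])/d[:,2])[:,None])[:,:2]
def rect(mask,f,z):
    n,l,st,_=cv2.connectedComponentsWithStats(mask.astype(np.uint8)); i=1+np.argmax(st[1:,4])
    c=max(cv2.findContours((l==i).astype(np.uint8),cv2.RETR_EXTERNAL,cv2.CHAIN_APPROX_NONE)[0],key=len)
    return cv2.minAreaRect((toplane(c.reshape(-1,2),f,z)*1000).astype(np.float32))
E
python3 - <<'E'
from h import *
for c in("top","side"):
    f=vision.grab_frame(c);im=f["img"];h=cv2.cvtColor(im,cv2.COLOR_BGR2HSV)
    roi=np.zeros(im.shape[:2],bool)
    if c=="top": roi[155:255,295:385]=1
    else: roi[160:220,240:335]=1
    b=roi&(h[...,0]>15)&(h[...,0]<32)&(h[...,1]>170)&(h[...,2]>100)
    d=b.copy(); 
    if c=="top": d[:,:320]=0;d[:200]=0;d[:,370:]=0;d[243:]=0
    else: d[:175]=0;d[195:]=0;d[:,:290]=0;d[:,325:]=0
    print(c,"die",rect(d,f,.068))
    pm=roi&(((h[...,2]<75)&(h[...,1]<90))|d); print("plate",rect(pm,f,.06))
    for q in("spatula_edge","spatula_grip","spatula_butt","spatula","die"): print(q,loc(q,c,f)[:3])
E
```

```text
top die ((582.724853515625, -164.83470153808594), (61.68794631958008, 61.13926315307617), 73.90715789794922)
plate ((633.8023071289062, -150.67059326171875), (195.52210998535156, 216.2136688232422), 84.6195297241211)
spatula_edge [(0.92, [0.6861, 0.2118, 0.0019], [206.0, 192.0]), (0.68, [0.8127, 0.1669, 0.0159], [222.0, 148.0])]
spatula_grip [(0.84, [0.8723, 0.049, 0.0261], [264.0, 126.0]), (0.76, [0.5576, 0.1871, 0.0382], [212.0, 236.0])]
spatula_butt [(0.82, [0.4895, 0.1764, 0.0408], [216.0, 261.0]), (0.72, [0.9035, -0.0083, 0.014], [284.0, 118.0]), (0.55, [0.5552, 0.1848, 0.0401], [213.0, 236.0])]
spatula [(0.97, [0.6516, 0.2013, -0.0012], [210.0, 204.0]), (0.83, [0.8231, 0.1413, 0.0083], [232.0, 145.0]), (0.62, [0.6599, -0.467, -0.0041], [444.0, 200.0])]
die [(0.85, [0.4443, -0.1968, 0.0014], [355.0, 277.0]), (0.81, [0.5847, -0.1614, 0.0606], [344.0, 223.0])]
side die ((584.5379028320312, -161.99635314941406), (64.08855438232422, 60.777225494384766), 74.34329223632812)
plate ((631.43359375, -128.77435302734375), (234.42327880859375, 229.56260681152344), 84.5975570678711)
spatula_edge [(0.86, [0.8118, 0.1662, 0.0158], [196.0, 243.0]), (0.75, [0.6853, 0.21, 0.0011], [228.0, 268.0])]
spatula_grip [(0.77, [0.5579, 0.188, 0.0437], [274.0, 263.0]), (0.59, [0.8711, 0.0532, 0.0269], [197.0, 213.0])]
spatula_butt [(0.87, [0.4908, 0.1787, 0.0435], [299.0, 268.0]), (0.61, [0.9001, -0.0093, 0.0152], [199.0, 203.0])]
spatula [(0.62, [0.8285, 0.1375, 0.0092], [196.0, 238.0])]
die [(0.52, [0.5841, -0.1607, 0.0598], [307.0, 186.0]), (0.52, [0.4471, -0.2008, 0.0005], [350.0, 203.0])]
```

>>> apply_moves --motion '[{"slide":[0,0,0],"yaw":0.1},{"slide":[0,0,0],"yaw":0.073},{"slide":[2.4,-3.7,0],"yaw":0},{"slide":[2.4,-3.7,0],"yaw":0},{"slide":[2.4,-3.7,0],"yaw":0},{"slide":[2.4,-3.7,0],"yaw":0},{"slide":[2.4,-3.7,0],"yaw":0},{"slide":[2.4,-3.7,0],"yaw":0},{"slide":[2.4,-3.7,0],"yaw":0},{"slide":[2.4,-3.7,0],"yaw":0}]' --gripper 0

```text
t: 2.7
eef_pos: [0.3572, -0.2879, 0.2058]
tcp_rot: [[0.986, 0.165, 0.001], [0.165, -0.986, -0.0], [0.001, 0.001, -1.0]]
force: [1.5, 0.1, -0.3]
grip_width: 1.003
grasp_force: 0.0
```

>>> apply_moves --motion '[{"slide":[2.4,-3.7,0],"yaw":0},{"slide":[2.4,-3.7,0],"yaw":0},{"slide":[2.4,-3.7,0],"yaw":0},{"slide":[2.4,-3.7,0],"yaw":0},{"slide":[2.4,-3.7,0],"yaw":0},{"slide":[2.4,-3.7,0],"yaw":0},{"slide":[2.4,-3.7,0],"yaw":0},{"slide":[2.4,-3.7,0],"yaw":0},{"slide":[2.4,-3.7,0],"yaw":0},{"slide":[0,0,0],"yaw":0}]'

```text
t: 3.7
eef_pos: [0.5168, 0.0822, 0.2056]
tcp_rot: [[0.985, 0.174, 0.003], [0.174, -0.985, 0.004], [0.003, -0.004, -1.0]]
force: [0.1, 0.4, -0.1]
grip_width: 1.0
grasp_force: 0.0
```

>>> apply_moves --motion '[{"slide":[2.0,-3.0,0],"yaw":0.008},{"slide":[2.0,-3.0,0],"yaw":0},{"slide":[2.2,-3.7,0],"yaw":0},{"slide":[0,0,2.5],"yaw":0},{"slide":[0,0,2.5],"yaw":0},{"slide":[0,0,2.5],"yaw":0},{"slide":[0,0,2.5],"yaw":0},{"slide":[0,0,0],"yaw":0},{"slide":[0,0,0],"yaw":0},{"slide":[0,0,0],"yaw":0}]'

```text
t: 4.7
eef_pos: [0.5615, 0.1803, 0.1069]
tcp_rot: [[0.988, 0.157, 0.002], [0.157, -0.988, 0.001], [0.002, -0.0, -1.0]]
force: [-0.0, 0.4, -0.2]
grip_width: 1.004
grasp_force: 0.0
```

Run:
```python
from h import *
f=vision.grab_frame("side");cv2.imwrite("pics/side1.png",cv2.resize(f["img"][200:320,190:350],None,fx=4,fy=4,interpolation=cv2.INTER_CUBIC))
s=ctrl.sense();print(s["eef_pos"],np.array(s["tcp_rot"]).round(4).tolist())
```

```text
[0.56156062 0.18045363 0.10707212] [[0.9876, 0.1568, 0.0027], [0.1568, -0.9876, 0.0009], [0.0028, -0.0004, -1.0]]
```

View pics/side1.png

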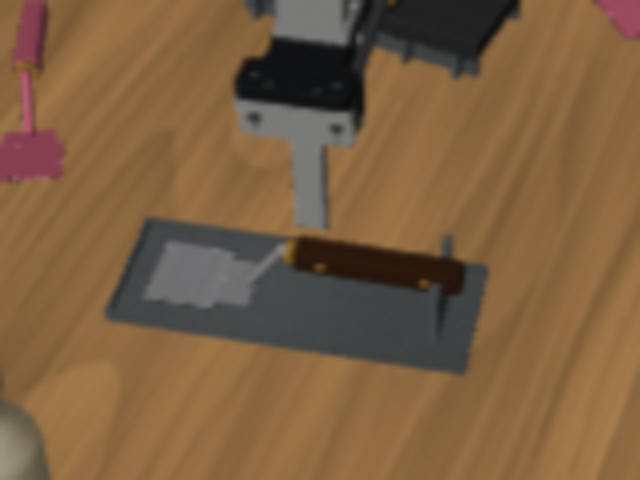

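>>> apply_moves --motion '[{"slide":[0.1,-0.86,0],"yaw":-0.008},{"slide":[0,0,2.0],"yaw":0},{"slide":[0,0,2.0],"yaw":0},{"slide":[0,0,2.0],"yaw":0},{"slide":[0,0,1.5],"yaw":0},{"slide":[0,0,0.9],"yaw":0},{"slide":[0,0,0],"yaw":0},{"slide":[0,0,0],"yaw":0},{"slide":[0,0,0],"yaw":0},{"slide":[0,0,0],"yaw":0}]'

```text
t: 5.75
eef_pos: [0.5607, 0.1892, 0.0223]
tcp_rot: [[0.986, 0.165, 0.001], [0.165, -0.986, 0.001], [0.002, -0.0, -1.0]]
force: [0.5, -0.8, -0.2]
grip_width: 1.0
grasp_force: 0.0
```

>>> apply_moves --motion '[{"slide":[0,0,0],"yaw":0},{"slide":[0,0,0],"yaw":0},{"slide":[0,0,0],"yaw":0},{"slide":[0,0,0],"yaw":0},{"slide":[0,0,0],"yaw":0},{"slide":[0,0,0],"yaw":0},{"slide":[0,0,0],"yaw":0},{"slide":[0,0,0],"yaw":0},{"slide":[0,0,0],"yaw":0},{"slide":[0,0,0],"yaw":0}]' --gripper 255

```text
t: 6.75
eef_pos: [0.5601, 0.1889, 0.0215]
tcp_rot: [[0.986, 0.165, 0.0], [0.165, -0.986, 0.0], [0.0, 0.0, -1.0]]
force: [0.4, -0.8, 0.1]
grip_width: 0.213
grasp_force: 29.9
```

>>> apply_moves --motion '[{"slide":[0,0,-1.5],"yaw":0},{"slide":[0,0,-2.5],"yaw":0},{"slide":[0,0,-3],"yaw":0},{"slide":[0,0,-3],"yaw":0},{"slide":[0,0,-3],"yaw":0},{"slide":[0,0,0],"yaw":0},{"slide":[-2.36,3.5,0],"yaw":0},{"slide":[-2.36,3.5,0],"yaw":0},{"slide":[-2.36,3.5,0],"yaw":0},{"slide":[-2.36,3.5,0],"yaw":0}]'

```text
t: 7.75
eef_pos: [0.4885, 0.0339, 0.1512]
tcp_rot: [[0.986, 0.165, -0.001], [0.165, -0.986, -0.0], [-0.001, 0.0, -1.0]]
force: [0.4, -1.0, -1.6]
grip_width: 0.207
grasp_force: 29.9
```

>>> apply_moves --motion '[{"slide":[-2.36,3.5,0],"yaw":0},{"slide":[-2.36,3.5,0],"yaw":0},{"slide":[-2.36,3.5,0],"yaw":0},{"slide":[-2.36,3.5,0],"yaw":0},{"slide":[0,0,0],"yaw":0.109},{"slide":[0,0,0],"yaw":0.109},{"slide":[0,0,0],"yaw":0.109},{"slide":[0,0,0],"yaw":0.109},{"slide":[0,0,0],"yaw":0},{"slide":[0,0,0],"yaw":0}]'

```text
t: 8.75
eef_pos: [0.4197, -0.1182, 0.1514]
tcp_rot: [[0.964, -0.264, -0.001], [-0.264, -0.964, 0.0], [-0.001, 0.0, -1.0]]
force: [0.5, -0.7, -1.4]
grip_width: 0.21
grasp_force: 29.9
```

Run:
```python
from h import *
s=ctrl.sense();print(s["t"],s["eef_pos"],np.array(s["tcp_rot"]).round(4).tolist(),s["force"],s["grip_width"])
for c in("top","side"):
    f=vision.grab_frame(c)
    cv2.imwrite(f"pics/{c}2.png",f["img"])
    for q in("spatula","spatula_edge","spatula_butt","die"): print(q,loc(q,c,f)[:3])
t=cv2.imread("pics/top2.png")[150:300,280:430];s=cv2.imread("pics/side2.png")[90:240,235:385]
cv2.imwrite("pics/c2.png",cv2.resize(np.hstack([t,s]),(800,400),interpolation=cv2.INTER_CUBIC))
```

```text
8.75 [ 0.41969389 -0.11815301  0.15135535] [[0.9645, -0.2642, -0.0006], [-0.2642, -0.9645, 0.0001], [-0.0006, 0.0001, -1.0]] [ 0.48146481 -0.65688874 -1.3816683 ] 0.20985832436490195
spatula [(0.97, [0.5091, -0.1438, 0.1301], [343.0, 248.0]), (0.7, [0.8256, 0.1419, 0.0085], [232.0, 144.0])]
spatula_edge [(0.77, [0.8111, 0.1697, 0.011], [222.0, 149.0]), (0.63, [0.5433, -0.1507, 0.132], [345.0, 234.0]), (0.57, [0.4043, -0.4418, 0.002], [443.0, 290.0])]
spatula_butt [(0.78, [0.9027, -0.0108, 0.0147], [285.0, 118.0]), (0.74, [0.3521, -0.0988, 0.1685], [328.0, 315.0]), (0.5, [0.4074, -0.445, 0.0036], [445.0, 289.0])]
die [(0.9, [0.5844, -0.1633, 0.0606], [345.0, 223.0])]
spatula [(0.91, [0.8258, 0.1425, 0.0112], [196.0, 238.0]), (0.55, [0.5088, -0.1436, 0.1329], [329.0, 174.0])]
spatula_edge [(0.66, [0.5439, -0.1503, 0.1338], [319.0, 171.0]), (0.66, [0.8101, 0.1666, 0.0133], [196.0, 244.0]), (0.19, [0.6637, -0.473, 0.0046], [313.0, 151.0])]
spatula_butt [(0.85, [0.3556, -0.097, 0.1736], [377.0, 181.0]), (0.6, [0.8997, -0.0075, 0.0159], [199.0, 203.0])]
die [(0.77, [0.448, -0.2066, 0.0014], [350.0, 201.0]), (0.62, [0.5832, -0.1623, 0.0612], [307.0, 186.0])]
```

View pics/c2.png

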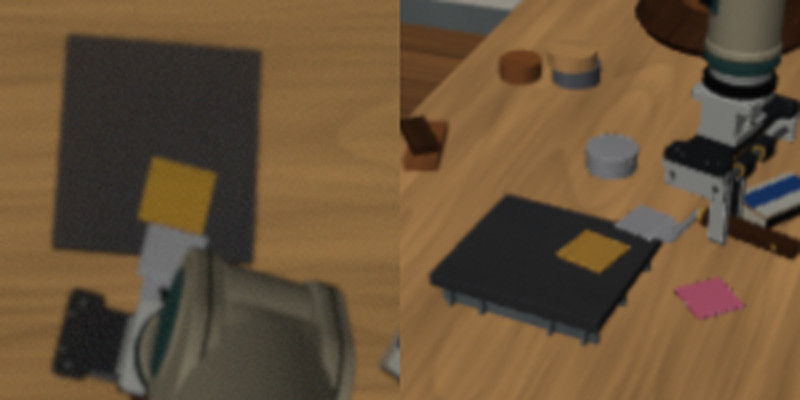

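>>> apply_moves --motion '[{"slide":[0,0,1.5],"yaw":0},{"slide":[0,0,2.0],"yaw":0},{"slide":[0,0,1.5],"yaw":0},{"slide":[0,0,1.0],"yaw":0},{"slide":[0,0,0.5],"yaw":0},{"slide":[0,0,0.3],"yaw":0},{"slide":[0,0,0.2],"yaw":0},{"slide":[0,0,0],"yaw":0},{"slide":[0,0,0],"yaw":0},{"slide":[0,0,0],"yaw":0}]'

```text
t: 10.25
eef_pos: [0.4203, -0.1184, 0.0818]
tcp_rot: [[0.964, -0.267, 0.001], [-0.267, -0.964, -0.0], [0.001, -0.0, -1.0]]
force: [0.6, 0.6, -2.1]
grip_width: 0.207
grasp_force: 29.9
```

>>> apply_moves --motion '[{"slide":[0,0,0.05],"yaw":0},{"slide":[0,0,0.05],"yaw":0},{"slide":[0,0,0],"yaw":0},{"slide":[0,0,0],"yaw":0},{"slide":[0,0,0],"yaw":0},{"slide":[0,0,0],"yaw":0},{"slide":[0,0,0],"yaw":0},{"slide":[0,0,0],"yaw":0},{"slide":[0,0,0],"yaw":0},{"slide":[0,0,0],"yaw":0}]'

```text
t: 11.25
eef_pos: [0.42, -0.1184, 0.0805]
tcp_rot: [[0.964, -0.267, -0.0], [-0.267, -0.964, 0.0], [-0.0, -0.0, -1.0]]
force: [0.1, -0.5, -0.9]
grip_width: 0.211
grasp_force: 29.9
```

>>> apply_moves --motion '[{"slide":[0,0,0.05],"yaw":0},{"slide":[0,0,0.05],"yaw":0},{"slide":[0,0,0],"yaw":0},{"slide":[0,0,0],"yaw":0},{"slide":[0,0,0],"yaw":0},{"slide":[0,0,0],"yaw":0},{"slide":[0,0,0],"yaw":0},{"slide":[0,0,0],"yaw":0},{"slide":[0,0,0],"yaw":0},{"slide":[0,0,0],"yaw":0}]'

```text
t: 12.25
eef_pos: [0.42, -0.1183, 0.0795]
tcp_rot: [[0.964, -0.267, -0.0], [-0.267, -0.964, 0.0], [-0.0, -0.0, -1.0]]
force: [0.6, 0.6, -1.2]
grip_width: 0.209
grasp_force: 29.9
```

>>> apply_moves --motion '[{"slide":[0,0,0.05],"yaw":0},{"slide":[0,0,0],"yaw":0},{"slide":[0,0,0],"yaw":0},{"slide":[0,0,0],"yaw":0},{"slide":[0,0,0],"yaw":0},{"slide":[0,0,0],"yaw":0},{"slide":[0,0,0],"yaw":0},{"slide":[0,0,0],"yaw":0},{"slide":[0,0,0],"yaw":0},{"slide":[0,0,0],"yaw":0}]'

```text
t: 13.25
eef_pos: [0.42, -0.1184, 0.079]
tcp_rot: [[0.964, -0.267, 0.0], [-0.267, -0.964, 0.0], [0.0, -0.0, -1.0]]
force: [0.2, 0.7, -2.3]
grip_width: 0.21
grasp_force: 29.9
```

>>> apply_moves --motion '[{"slide":[0,0,0.05],"yaw":0},{"slide":[0,0,0],"yaw":0},{"slide":[0,0,0.05],"yaw":0},{"slide":[0,0,0],"yaw":0},{"slide":[0,0,0],"yaw":0},{"slide":[0,0,0],"yaw":0},{"slide":[0,0,0],"yaw":0},{"slide":[0,0,0],"yaw":0},{"slide":[0,0,0],"yaw":0},{"slide":[0,0,0],"yaw":0}]'

```text
t: 14.25
eef_pos: [0.4199, -0.1183, 0.078]
tcp_rot: [[0.964, -0.267, -0.0], [-0.267, -0.964, 0.0], [-0.0, -0.0, -1.0]]
force: [-0.5, -0.0, 0.0]
grip_width: 0.212
grasp_force: 29.9
```

Run:
```python
from h import *
for i in range(3):
    s=ctrl.sense();print(s["t"],s["eef_pos"],s["force"],s["moment"]);vision.grab_frame("side")
```

```text
14.25 [ 0.41992713 -0.11832292  0.07797397] [-0.49863602 -0.03882308  0.03132085] [ 0.06632631  0.12763543 -0.03353507]
14.3 [ 0.41994734 -0.11833459  0.07796489] [-1.11547409  0.24921462 -0.02715922] [ 0.05905501  0.13679683 -0.02802989]
14.35 [ 0.41997854 -0.11836668  0.07798681] [-1.47627965 -0.0678678   1.0339089 ] [0.1320905  0.11484666 0.04485019]
```

>>> apply_moves --motion '[{"slide":[0,0,-0.02],"yaw":0},{"slide":[0.3,0,0],"yaw":0},{"slide":[0.3,0,0],"yaw":0},{"slide":[0.3,0,0],"yaw":0},{"slide":[0.3,0,0],"yaw":0},{"slide":[0.2,0,0],"yaw":0},{"slide":[0.2,0,0],"yaw":0},{"slide":[0.2,0,0],"yaw":0},{"slide":[0,0,0],"yaw":0},{"slide":[0,0,0],"yaw":0}]'

```text
t: 15.4
eef_pos: [0.4379, -0.1233, 0.0782]
tcp_rot: [[0.964, -0.267, 0.001], [-0.267, -0.964, -0.0], [0.001, -0.0, -1.0]]
force: [0.4, -0.5, 0.3]
grip_width: 0.212
grasp_force: 29.9
```

Run:
```python
from h import *
s=ctrl.sense();print(s["t"],s["eef_pos"],s["force"],s["moment"])
for c in("top","side"):
    f=vision.grab_frame(c)
    cv2.imwrite(f"pics/{c}3.png",f["img"])
    for q in("spatula","spatula_edge","die"): print(q,loc(q,c,f)[:3])
t=cv2.imread("pics/top3.png")[190:290,300:400];s=cv2.imread("pics/side3.png")[140:240,260:360]
cv2.imwrite("pics/c3.png",cv2.resize(np.hstack([t,s]),(800,400),interpolation=cv2.INTER_CUBIC))
```

```text
15.4 [ 0.43785802 -0.12327994  0.07822561] [ 0.44155028 -0.45047158  0.32380775] [ 0.02747832 -0.03932839  0.01648051]
spatula [(0.81, [0.5269, -0.1503, 0.0625], [341.0, 245.0]), (0.69, [0.8244, 0.1432, 0.0105], [231.0, 144.0])]
spatula_edge [(0.92, [0.8116, 0.1663, 0.0117], [223.0, 148.0]), (0.69, [0.5604, -0.1539, 0.0565], [341.0, 232.0]), (0.28, [0.4106, -0.4442, 0.0007], [444.0, 288.0])]
die [(0.97, [0.585, -0.1629, 0.06], [345.0, 223.0]), (0.45, [0.6599, 0.4473, -0.0058], [124.0, 203.0])]
spatula [(0.83, [0.5229, -0.1462, 0.0587], [324.0, 193.0]), (0.63, [0.826, 0.1416, 0.0122], [196.0, 238.0])]
spatula_edge [(0.68, [0.563, -0.1581, 0.0601], [313.0, 188.0]), (0.55, [0.8098, 0.1654, 0.0142], [197.0, 244.0])]
die [(0.69, [0.4473, -0.2073, -0.0009], [350.0, 202.0]), (0.47, [0.5809, -0.1627, 0.0627], [308.0, 185.0])]
```

View pics/c3.png

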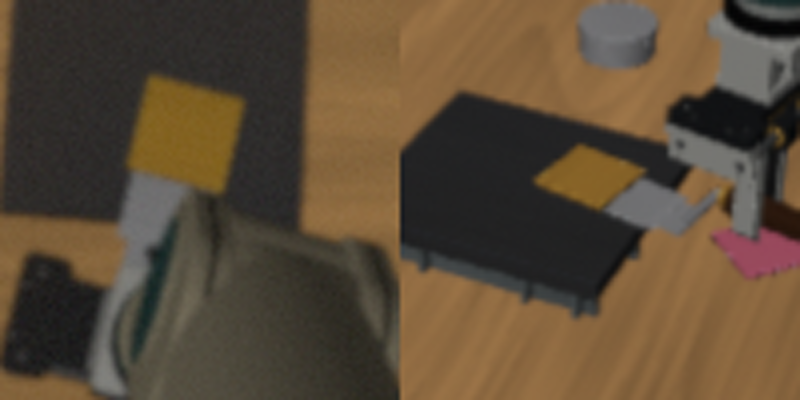

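>>> apply_moves --motion '[{"slide":[0,0,-0.35],"yaw":0},{"slide":[0.06,0,-0.3],"yaw":0},{"slide":[0.11,0,-0.49],"yaw":0},{"slide":[0.17,0,-0.51],"yaw":0},{"slide":[0.2,0,-0.52],"yaw":0},{"slide":[0.27,0,-0.53],"yaw":0},{"slide":[0,0,0],"yaw":0},{"slide":[0,0,0],"yaw":0},{"slide":[0,0,0],"yaw":0},{"slide":[0,0,0],"yaw":0}]'

```text
t: 16.8
eef_pos: [0.4452, -0.1253, 0.105]
tcp_rot: [[0.964, -0.267, -0.0], [-0.267, -0.964, 0.0], [-0.0, 0.0, -1.0]]
force: [0.9, -0.2, -2.9]
grip_width: 0.21
grasp_force: 29.9
```

Run:
```python
from h import *
s=ctrl.sense();print(s["t"],s["eef_pos"],s["force"],s["moment"])
for c in("top","side"):
    f=vision.grab_frame(c)
    cv2.imwrite(f"pics/{c}4.png",f["img"])
    for q in("spatula","spatula_edge","spatula_butt","die"): print(q,loc(q,c,f)[:3])
t=cv2.imread("pics/top4.png")[190:290,300:400];s=cv2.imread("pics/side4.png")[140:240,260:360]
cv2.imwrite("pics/c4.png",cv2.resize(np.hstack([t,s]),(800,400),interpolation=cv2.INTER_CUBIC))
```

```text
16.8 [ 0.44517512 -0.12534264  0.10501723] [ 0.93464411 -0.17419959 -2.90089313] [ 0.13303061  0.17766977 -0.01790985]
spatula [(0.91, [0.8249, 0.1388, 0.0079], [233.0, 144.0]), (0.67, [0.534, -0.1497, 0.0866], [342.0, 241.0])]
spatula_edge [(0.97, [0.5673, -0.1567, 0.0834], [344.0, 228.0]), (0.67, [0.6362, -0.1494, 0.0014], [336.0, 208.0]), (0.58, [0.811, 0.1686, 0.0159], [222.0, 148.0])]
spatula_butt [(0.93, [0.9045, -0.0087, 0.0142], [284.0, 117.0]), (0.56, [0.3778, -0.1078, 0.1253], [329.0, 304.0])]
die [(0.82, [0.5878, -0.1653, 0.0718], [346.0, 221.0]), (0.71, [0.3785, -0.1069, 0.1252], [329.0, 303.0])]
spatula [(0.82, [0.8241, 0.1405, 0.0137], [197.0, 237.0]), (0.62, [0.5339, -0.1483, 0.0853], [321.0, 185.0])]
spatula_edge [(0.77, [0.8115, 0.1667, 0.0153], [196.0, 244.0])]
spatula_butt [(0.82, [0.3802, -0.1049, 0.1249], [368.0, 192.0]), (0.56, [0.8991, -0.0098, 0.0127], [200.0, 204.0])]
die [(0.83, [0.4467, -0.2026, -0.0023], [350.0, 203.0]), (0.51, [0.5883, -0.164, 0.0721], [306.0, 182.0])]
```

View pics/c4.png

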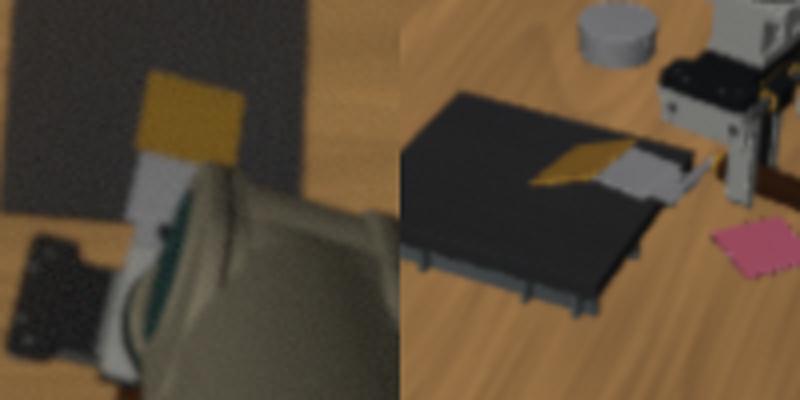

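>>> apply_moves --motion '[{"slide":[0.27,0,-0.42],"yaw":0},{"slide":[0.3,0,-0.39],"yaw":0},{"slide":[0.34,0,-0.37],"yaw":0},{"slide":[0.37,0,-0.34],"yaw":0},{"slide":[0.39,0,-0.3],"yaw":0},{"slide":[0.42,0,-0.27],"yaw":0},{"slide":[0.44,0,-0.23],"yaw":0},{"slide":[0.46,0,-0.19],"yaw":0},{"slide":[0,0,0],"yaw":0},{"slide":[0,0,0],"yaw":0}]'

```text
t: 18.3
eef_pos: [0.474, -0.1333, 0.1302]
tcp_rot: [[0.964, -0.267, -0.0], [-0.267, -0.964, 0.0], [-0.0, -0.0, -1.0]]
force: [-0.9, 1.4, -1.0]
grip_width: 0.21
grasp_force: 29.9
```

Run:
```python
from h import *
s=ctrl.sense();print(s["t"],s["eef_pos"],s["force"],s["moment"])
for c in("top","side"):
    f=vision.grab_frame(c)
    cv2.imwrite(f"pics/{c}5.png",f["img"])
    for q in("spatula","spatula_edge","die"): print(q,loc(q,c,f)[:3])
t=cv2.imread("pics/top5.png")[190:290,300:400];s=cv2.imread("pics/side5.png")[140:240,260:360]
cv2.imwrite("pics/c5.png",cv2.resize(np.hstack([t,s]),(800,400),interpolation=cv2.INTER_CUBIC))
```

```text
18.3 [ 0.47401623 -0.13329258  0.13023861] [-0.92635627  1.39955859 -1.03867686] [0.14734578 0.13881093 0.02346304]
spatula [(0.79, [0.5625, -0.1577, 0.1075], [346.0, 228.0]), (0.59, [0.8236, 0.1424, 0.0089], [231.0, 145.0])]
spatula_edge [(0.93, [0.5978, -0.1665, 0.1074], [349.0, 214.0]), (0.85, [0.8109, 0.1687, 0.01], [222.0, 149.0])]
die [(0.54, [0.4441, -0.1972, 0.0008], [356.0, 277.0]), (0.49, [0.6031, -0.1689, 0.0884], [348.0, 214.0])]
spatula [(0.94, [0.8253, 0.1386, 0.0117], [197.0, 238.0]), (0.87, [0.5603, -0.1547, 0.1078], [314.0, 176.0])]
spatula_edge [(0.93, [0.5947, -0.1656, 0.113], [305.0, 171.0]), (0.66, [0.8112, 0.1661, 0.0141], [196.0, 244.0])]
die [(0.68, [0.4461, -0.2012, -0.0003], [350.0, 203.0]), (0.52, [0.6041, -0.1669, 0.0911], [302.0, 176.0]), (0.44, [0.6621, 0.4497, 0.0044], [192.0, 337.0])]
```

View pics/c5.png

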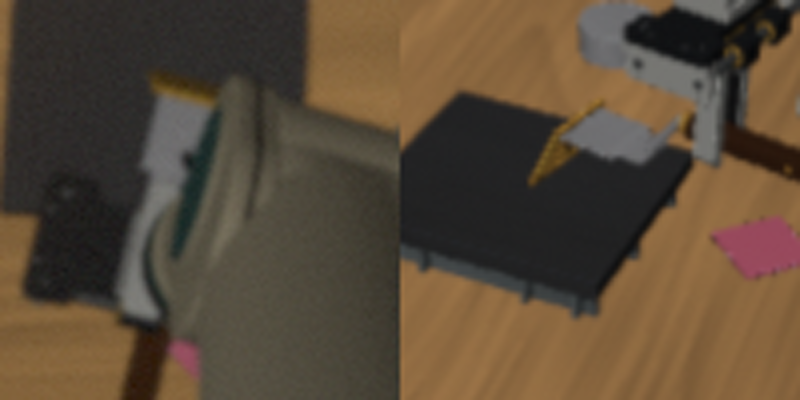

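>>> apply_moves --motion '[{"slide":[0.46,0,-0.15],"yaw":0},{"slide":[0.48,0,-0.1],"yaw":0},{"slide":[0.48,0,-0.06],"yaw":0},{"slide":[0.5,0,0],"yaw":0},{"slide":[0.5,0,0],"yaw":0},{"slide":[0.5,0,0],"yaw":0},{"slide":[0.4,0,0],"yaw":0},{"slide":[0.3,0,0],"yaw":0},{"slide":[0,0,0],"yaw":0},{"slide":[0,0,0],"yaw":0}]'

```text
t: 19.7
eef_pos: [0.5085, -0.1429, 0.1332]
tcp_rot: [[0.964, -0.267, -0.001], [-0.267, -0.964, 0.0], [-0.001, -0.0, -1.0]]
force: [0.1, -0.2, -0.5]
grip_width: 0.21
grasp_force: 29.9
```

Run:
```python
from h import *
s=ctrl.sense();print(s["t"],s["eef_pos"],s["force"],s["moment"])
for c in("top","side"):
    f=vision.grab_frame(c)
    cv2.imwrite(f"pics/{c}6.png",f["img"])
    for q in("spatula","spatula_edge","die"): print(q,loc(q,c,f)[:3])
t=cv2.imread("pics/top6.png")[160:260,300:400];s=cv2.imread("pics/side6.png")[140:240,260:360]
cv2.imwrite("pics/c6.png",cv2.resize(np.hstack([t,s]),(800,400),interpolation=cv2.INTER_CUBIC))
```

```text
19.7 [ 0.50849539 -0.14286032  0.13320636] [ 0.08002015 -0.17775073 -0.53160706] [0.0707868  0.06159159 0.00620562]
spatula [(0.79, [0.8245, 0.1385, 0.0086], [233.0, 144.0]), (0.59, [0.6012, -0.1676, 0.1142], [350.0, 213.0]), (0.41, [0.6297, -0.1754, 0.1096], [352.0, 202.0])]
spatula_edge [(0.8, [0.6295, -0.174, 0.1133], [352.0, 202.0]), (0.61, [0.8115, 0.1679, 0.0145], [222.0, 148.0])]
die [(0.78, [0.6535, -0.1875, 0.0703], [353.0, 196.0]), (0.65, [0.4434, -0.1971, 0.0029], [356.0, 278.0]), (0.58, [0.5967, -0.1691, 0.1167], [351.0, 214.0])]
spatula [(0.71, [0.8239, 0.1411, 0.011], [197.0, 238.0]), (0.6, [0.5959, -0.1664, 0.1129], [304.0, 171.0])]
spatula_edge [(0.9, [0.8103, 0.1654, 0.0142], [196.0, 244.0]), (0.85, [0.6307, -0.1747, 0.1134], [295.0, 167.0]), (0.18, [0.4111, -0.4372, -0.0004], [376.0, 169.0])]
die [(0.78, [0.4466, -0.2038, -0.0011], [350.0, 203.0]), (0.53, [0.6587, -0.18, 0.0721], [287.0, 175.0])]
```

View pics/c6.png

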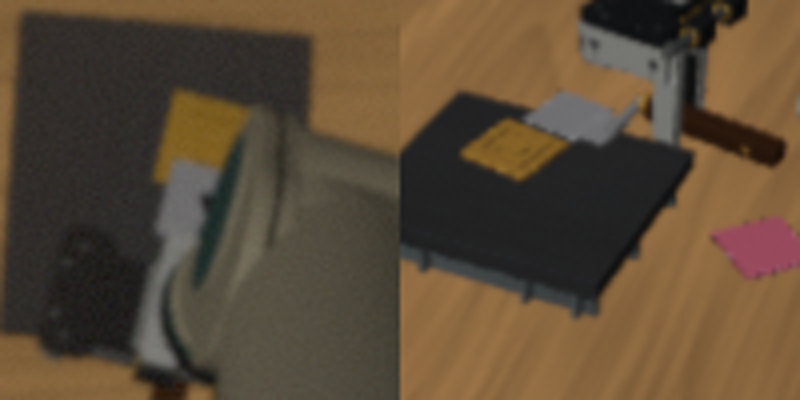

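>>> apply_moves --motion '[{"slide":[0,0,-2.5],"yaw":0},{"slide":[0,0,-2.5],"yaw":0},{"slide":[0,0,0],"yaw":-0.109},{"slide":[0,0,0],"yaw":-0.109},{"slide":[0,0,0],"yaw":-0.109},{"slide":[0,0,0],"yaw":-0.109},{"slide":[1.17,-3.5,0],"yaw":0},{"slide":[1.17,-3.5,0],"yaw":0},{"slide":[1.17,-3.5,0],"yaw":0},{"slide":[1.17,-3.5,0],"yaw":0}]'

```text
t: 21.1
eef_pos: [0.532, 0.004, 0.1835]
tcp_rot: [[0.986, 0.164, 0.0], [0.164, -0.986, -0.0], [0.0, 0.0, -1.0]]
force: [0.5, 0.3, -0.5]
grip_width: 0.212
grasp_force: 29.9
```

>>> apply_moves --motion '[{"slide":[1.17,-3.5,0],"yaw":0},{"slide":[1.17,-3.5,0],"yaw":0},{"slide":[1.17,-3.5,0],"yaw":0},{"slide":[1.17,-3.5,0],"yaw":0},{"slide":[1.17,-3.5,0],"yaw":0},{"slide":[0,0,2],"yaw":0},{"slide":[0,0,2],"yaw":0},{"slide":[0,0,2],"yaw":0},{"slide":[0,0,0],"yaw":0},{"slide":[0,0,0],"yaw":0}]'

```text
t: 22.1
eef_pos: [0.5607, 0.185, 0.1235]
tcp_rot: [[0.986, 0.165, -0.0], [0.165, -0.986, -0.0], [-0.0, 0.0, -1.0]]
force: [0.4, -0.4, -0.4]
grip_width: 0.209
grasp_force: 29.9
```

Run:
```python
from h import *
s=ctrl.sense();print(s["t"],s["eef_pos"],np.array(s["tcp_rot"]).round(4).tolist(),s["force"])
for c in("top","side"):
    f=vision.grab_frame(c)
    for q in("spatula","spatula_edge","spatula_butt","die"): print(q,loc(q,c,f)[:3])
```

```text
22.1 [0.56073893 0.18502029 0.12349317] [[0.9863, 0.1649, -0.0004], [0.1649, -0.9863, -0.0002], [-0.0004, 0.0001, -1.0]] [ 0.37060898 -0.43139778 -0.4144402 ]
spatula [(0.56, [0.8228, 0.1404, 0.008], [232.0, 145.0]), (0.55, [0.654, 0.1987, 0.1038], [205.0, 194.0])]
spatula_edge [(0.63, [0.6847, 0.2063, 0.1044], [202.0, 183.0]), (0.59, [0.8125, 0.1676, 0.0155], [222.0, 148.0])]
spatula_butt [(0.68, [0.9026, -0.009, 0.0142], [284.0, 118.0]), (0.66, [0.4877, 0.1743, 0.1422], [211.0, 258.0])]
die [(0.96, [0.443, -0.1971, 0.0056], [356.0, 278.0]), (0.92, [0.6578, -0.1835, 0.0675], [352.0, 195.0])]
spatula [(0.97, [0.6502, 0.1996, 0.1039], [239.0, 241.0]), (0.9, [0.8273, 0.1429, 0.0104], [195.0, 239.0])]
spatula_edge [(0.83, [0.6887, 0.2066, 0.1073], [224.0, 238.0]), (0.71, [0.8081, 0.1677, 0.0142], [197.0, 244.0])]
spatula_butt [(0.88, [0.9017, -0.0103, 0.0136], [199.0, 203.0]), (0.87, [0.4953, 0.1762, 0.1436], [298.0, 238.0])]
die [(0.57, [0.4474, -0.2013, -0.0026], [350.0, 203.0]), (0.49, [0.6568, -0.1844, 0.0678], [288.0, 176.0])]
```

>>> apply_moves --motion '[{"slide":[0,-0.4,0],"yaw":0},{"slide":[0,0,2],"yaw":0},{"slide":[0,0,2],"yaw":0},{"slide":[0,0,2],"yaw":0},{"slide":[0,0,1.5],"yaw":0},{"slide":[0,0,1.2],"yaw":0},{"slide":[0,0,0.8],"yaw":0},{"slide":[0,0,0.4],"yaw":0},{"slide":[0,0,0.2],"yaw":0},{"slide":[0,0,0],"yaw":0}]'

```text
t: 23.6
eef_pos: [0.5604, 0.1891, 0.0226]
tcp_rot: [[0.986, 0.165, 0.001], [0.165, -0.986, 0.0], [0.001, -0.0, -1.0]]
force: [0.2, 0.3, -1.3]
grip_width: 0.213
grasp_force: 29.9
```

>>> apply_moves --motion '[{"slide":[0,0,0],"yaw":0},{"slide":[0,0,0],"yaw":0},{"slide":[0,0,0],"yaw":0},{"slide":[0,0,0],"yaw":0},{"slide":[0,0,0],"yaw":0},{"slide":[0,0,0],"yaw":0},{"slide":[0,0,0],"yaw":0},{"slide":[0,0,0],"yaw":0},{"slide":[0,0,0],"yaw":0},{"slide":[0,0,0],"yaw":0}]'

```text
t: 24.6
eef_pos: [0.5601, 0.189, 0.0224]
tcp_rot: [[0.986, 0.165, 0.0], [0.165, -0.986, -0.0], [0.0, 0.0, -1.0]]
force: [-0.2, 0.3, -0.8]
grip_width: 0.21
grasp_force: 29.9
```

Pose matches the grasp pose to within 1 mm, so I release and rise.

>>> apply_moves --motion '[{"slide":[0,0,0.05],"yaw":0},{"slide":[0,0,0],"yaw":0},{"slide":[0,0,0],"yaw":0},{"slide":[0,0,0],"yaw":0},{"slide":[0,0,0],"yaw":0},{"slide":[0,0,0],"yaw":0},{"slide":[0,0,0],"yaw":0},{"slide":[0,0,0],"yaw":0},{"slide":[0,0,0],"yaw":0},{"slide":[0,0,0],"yaw":0}]' --gripper 0

```text
t: 25.6
eef_pos: [0.5601, 0.189, 0.0219]
tcp_rot: [[0.986, 0.165, 0.0], [0.165, -0.986, -0.0], [0.0, 0.0, -1.0]]
force: [-0.4, 0.2, -0.5]
grip_width: 0.992
grasp_force: 0.0
```

>>> apply_moves --motion '[{"slide":[0,0,-1],"yaw":0},{"slide":[0,0,-2],"yaw":0},{"slide":[0,0,-2.5],"yaw":0},{"slide":[0,0,-2.5],"yaw":0},{"slide":[0,0,-2.5],"yaw":0},{"slide":[0,0,-2.5],"yaw":0},{"slide":[0,0,-2],"yaw":0},{"slide":[0,0,0],"yaw":0},{"slide":[0,0,0],"yaw":0},{"slide":[0,0,0],"yaw":0}]'

```text
t: 26.6
eef_pos: [0.5592, 0.1887, 0.1709]
tcp_rot: [[0.986, 0.165, -0.002], [0.165, -0.986, -0.001], [-0.002, 0.0, -1.0]]
force: [-0.3, 0.0, -0.3]
grip_width: 1.001
grasp_force: 0.0
```

Run:
```python
from h import *
s=ctrl.sense();print(s["t"],s["eef_pos"],s["grip_width"])
for c in("top","side"):
    f=vision.grab_frame(c);cv2.imwrite(f"pics/{c}7.png",f["img"])
    for q in("spatula","spatula_edge","spatula_butt","die","matchbox","wax_tin","spray_bottle"): print(q,loc(q,c,f)[:3])
s=cv2.imread("pics/side7.png")[150:310,190:350]
cv2.imwrite("pics/c7.png",cv2.resize(s,(600,600),interpolation=cv2.INTER_CUBIC))
```

```text
26.6 [0.55923011 0.1887081  0.17091486] 1.0013203281848273
spatula [(0.88, [0.8248, 0.138, 0.0101], [233.0, 144.0]), (0.83, [0.6522, 0.2039, -0.0], [209.0, 204.0])]
spatula_edge [(0.8, [0.6858, 0.2093, 0.0049], [207.0, 192.0]), (0.63, [0.8103, 0.169, 0.0126], [222.0, 149.0])]
spatula_butt [(0.91, [0.4899, 0.18, 0.0386], [215.0, 261.0]), (0.56, [0.905, -0.0102, 0.0137], [284.0, 117.0])]
die [(0.65, [0.4414, -0.1997, 0.001], [357.0, 278.0]), (0.56, [0.6555, -0.1853, 0.0687], [352.0, 196.0])]
matchbox [(0.92, [0.4081, -0.4425, 0.0008], [443.0, 288.0])]
wax_tin [(0.96, [0.6628, -0.4677, -0.001], [445.0, 199.0])]
spray_bottle [(0.83, [0.66, 0.4472, -0.003], [124.0, 203.0])]
spatula [(0.71, [0.6499, 0.2055, 0.0015], [241.0, 270.0]), (0.59, [0.8244, 0.1409, 0.0109], [197.0, 238.0])]
spatula_edge [(0.84, [0.8095, 0.1667, 0.0169], [196.0, 243.0]), (0.73, [0.6875, 0.2092, 0.0031], [228.0, 267.0])]
spatula_butt [(0.77, [0.4924, 0.179, 0.0379], [298.0, 269.0]), (0.65, [0.8999, -0.0072, 0.0141], [199.0, 204.0])]
die [(0.81, [0.4459, -0.2039, -0.0002], [351.0, 203.0]), (0.66, [0.6565, -0.183, 0.0692], [288.0, 176.0])]
matchbox [(0.57, [0.4154, -0.4384, 0.0013], [375.0, 168.0])]
wax_tin [(0.61, [0.6619, -0.4707, 0.001], [313.0, 152.0])]
spray_bottle []
```

View pics/c7.png

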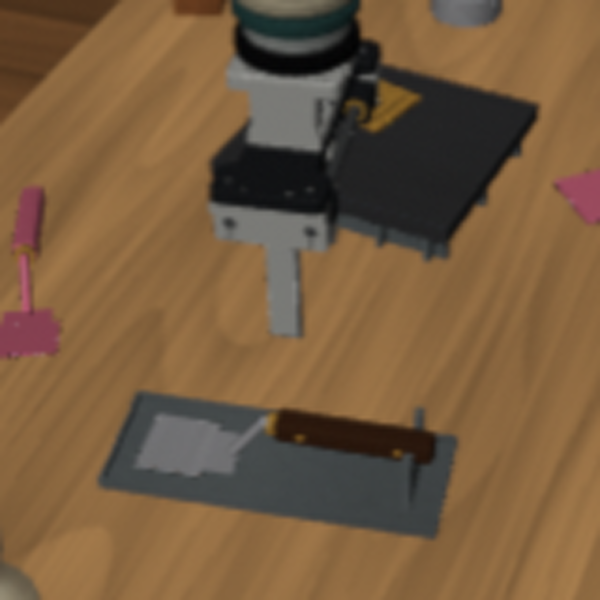

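The spatula is back in its rest with the blade on the tray and the handle in the notch. The die lies face up on the plate, and the robot is clear of everything.

```bash
python3 -c "
from station import ctrl
print(ctrl.finish_job())"
```

```text
the job is handed in; nothing more can be done
None
```

The brass die now lies flat on the iron plate with its hat design facing up, the spatula is back in its rest, the bystanders were not moved, and the job was handed in at about 27 s; no verdict came back.

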